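Load a sample carrier under the reader's spring clip

TASK

Swing up the spring clip of the sample stage until it stays open, then slide the flat sample carrier, front end first and plate flat on the stage, under the lips of the guide rails until you feel it come firmly but gently against the stop. Then bring the clip down by hand so that its foot holds the carrier: never let the clip snap down, and never press hard on the carrier with it. Leave everything else on the bench where it is.

Things in the scene. Friction and masses are not known exactly. Their poses are not given: they have to be found in the camera images.
- stage: Cream sample stage fixed to the bench: slab 200 long (x) x 104 wide x 14 mm high. Origin on its underside, on the centre line, straight below the end stop's face; all stage coordinates here are from it. The carrier slides to +x on its top (z = 14). The slab runs from x = -150 to 50; from x = -150 to -76 it is open. The spring clip is hinged behind the stop
- channel (a point): Entry of the channel, on the slab's top: stage x = -52, y = 0, z = 14. From here to the stop two rails leave a 43 mm wide channel; their lips (y = 16 to 29.5 each side, underside z = 24.5, top z = 27.5) cover the plate's edges, so it must enter from the -x end. Flared guides, x = -76 to -52, about 53 mm apart at their mouth, top z = 24, lead in
- stop: Steel stop across the end of the channel, x = 0 to 8, 51 mm wide, top z = 26. Same origin and axes as the stage. The carrier's front end must come against its face at x = 0. Pressing the carrier on it with over 20 N breaks the glass
- clip_hinge (a point): Hinge axis of the clip, fixed on the stage at x = 24, y = 0, z = 34 mm; the axis runs along the stage's y. The steel arm, 14 mm wide, runs from it to the cross bar; the foot, 12 mm wide, hangs from the arm 32 mm in -x from the hinge, its end 17 mm below the hinge when the clip is down
- clip (a joint): Angle of the spring clip in rad: 0 down on the empty stage, 1.25 at its upper stop, about 0.1 with its foot on the carrier. Over-centre spring: driven down below 0.65, up above 0.65, by about 0.36 N m per rad away from 0.65 (4 N at the bar when down). Let go, it snaps to that end. Over 4 rad/s downward, or over 30 N of foot on carrier, breaks the glass
- clip_bar (a point): Centre of the round black cross bar at the clip's free end, for lifting and lowering it: 12 mm diameter, 24 mm long along the hinge axis; its flat ends are easily pinched from above and can turn between the fingers. With the clip down it lies 58 mm in -x and 14 mm in +z from the hinge (stage x = -34, z = 48)
- carrier_grip (a point): Centre of the grey plastic grip block, 20 long (x) x 22 wide (y) x 18 mm high, standing on the tail of the loose sample carrier: an aluminium plate 84 x 40 x 6 mm with a glass window, 77 to 154 g. Axes: +x to its front end, z up. The plate's underside is 15 mm below this point, its front end 74 mm in +x, its tail end 10 mm in -x
- carrier_front (a point): Middle of the front end of the carrier's plate, on its underside. Axes as the carrier's
- dish_mid (a point): White dish, 76 mm across and 16 mm high, stays where it is; the point is at its middle
- jar_mid (a point): Small amber jar, 48 mm across and 60 mm high, stays where it is; the point is at its middle
- spatula_mid (a point): Steel lab spatula lying on the bench, 160 mm long, stays where it is
- corkring_mid (a point): Cork flask ring, 110 mm across and 28 mm high, stays where it is; the point is at its middle
- stopper_mid (a point): Rubber stopper, 30 mm across and 28 mm high, stays where it is; the point is at its middle
- bottle_mid (a point): Amber reagent bottle, 72 mm across and 170 mm high, stays where it is; the point is at its middle
- beaker_mid (a point): Glass beaker, 80 mm across and 100 mm high, stays where it is; the point is at its middle
Things that resemble listed ones, but are neither listed nor needed, are in the scene too. Of the things that look like the stage, the largest one is meant.

How it is judged (in metres and radians):
On the way, in this order (a step that is already met when the one before it is completed fails the run):
1. the clip is swung up past its centre and stays open (above 1.1 rad) with the robot off it (value of joint clip above 1.1 rad and contact force between the fingers and clip below 0.05 N), for 0.2 s.
2. with the clip up, the carrier is pressed against the stop with more than 1 N (x of carrier_front in the frame of stage between -0.002 and 0.002 m and z of carrier_front in the frame of stage between 0.012 and 0.016 m and angle between the x axis of carrier_front and the x axis of stage, either way round below 0.09 rad and contact force between carrier and stop above 1 N and value of joint clip above 0.8 rad), for 0.1 s.
3. the clip's foot is down on the carrier (value of joint clip below 0.16 rad and contact force between clip and carrier above 1 N), for 0.2 s.
At the end, for the whole second after the job is handed in: The carrier lies flat on the stage inside the rails, its front end within 2 mm of the stop, held down at rest by the clip's foot (clip at 0.05 to 0.16 rad, pressing with more than 1 N) (all of step 3 and x of carrier_front in the frame of stage between -0.002 and 0.002 m and z of carrier_front in the frame of stage between 0.012 and 0.016 m and angle between the x axis of carrier_front and the x axis of stage, either way round below 0.09 rad and value of joint clip above 0.05 rad and linear speed of carrier below 0.01 m/s); the robot touches nothing.
It fails at once if the clip snaps down (faster than 4 rad/s) (velocity of joint clip below -4 rad/s).
It fails at once if the carrier is rammed against the stop (more than 20 N) (contact force between carrier and stop above 20 N).
It fails at once if the clip is pressed onto the carrier with more than 30 N (contact force between clip and carrier above 30 N).
It fails at once if a bystander is disturbed (moved more than 30 mm) (distance of any of dish_mid, jar_mid, spatula_mid, corkring_mid, stopper_mid, bottle_mid, beaker_mid from where it was at the start of the episode above 0.03 m).
It also fails if it takes over 72 s, if anything falls off the work surface, if the arm or the gripper's body presses on something with over 40 N, if the wrist force passes 120 N, or if a joint passes its speed limit or range.

ROBOT

A 6-joint arm with a two-finger parallel gripper is mounted at the origin on the work surface. World frame = base frame: x ahead of the robot, y to its left, z up, the work surface at z = 0. Lengths are in mm, angles in rad, forces in N, time in s.
With the tool pointing down it reaches from about 350 to 975 mm from the base axis. Payload 7.1 kg.
Tool frame: the origin (TCP) lies at the very end of the fingers, on their centre line; the grasp point (between the pads) lies 19 mm behind it (ctrl.tcp_to_grasp is the distance from the TCP to the grasp point, in mm); z points along the fingers, x is the direction in which the jaws open and shut, and the axes are right-handed (so a half turn about z gives the same grasp; the last joint's range is limited). The gripper opens to 88 mm and grips with 3 to 60 N. Pads are 20 mm wide; open, the fingers measure 115 mm over their backs; the gripper's body (75 mm by 178 mm) begins 61 mm behind the grasp point.
Start: joints at [-1.296, 0.423, 1.63, -0, 1.089, -0.019], TCP at [181.013, -598.197, 222.675] pointing down, gripper open.
Joint ranges: [-3, 3], [-0.9, 2.11], [0.09, 2.58], [-1.31, 4.45], [0.11, 2.69], [-2.54, 2.54]. Speed limits (rad/s): [2.39, 2.39, 3.01, 3.14, 3.14, 3.14].

INTERFACE

Orientations are given as a rotation vector (axis times angle).
In Python, from workcell import get_obs, viewer, ctrl, masks_of gives the robot as it stands. The module is installed in compiled form; this text tells all that it offers.
- The arm moves only by the shell command python3 -m inch 'ROWS'. ROWS is JSON, a list of rows, each an object of numbers: "tx", "ty", "tz": the shift along the tool's x, y, z in cm; "ax", "ay", "az": the turn, a rotation vector about the tool's x, y, z in degrees; "jaw": the opening, from 0 (shut) to 1 (fully open). In form: [{"tx": .., "ty": .., "tz": .., "ax": .., "ay": .., "az": .., "jaw": ..}, ...]. A call has 1 to 12 rows; each row shifts and turns the commanded pose from where the row before left it, along the tool's axes as they then stand; what a row does not reach is not made up. A row lasts 1/8 s, in which the tool goes at most 62.5 mm and 10.7 degrees, less where a joint would pass 70% of its speed; a pose out of reach is approached as far as the arm can. A call is refused whole if a number of a shift passes 6.25 or a number of a turn 10.7, either way. A call with a gripper value outside its range is refused whole. The fingers move at their own pace and stop on an object; the grip force is fixed at half the most. Time passes only in rows, so rows that do not move let the fingers close. It gives the time, the measured TCP pose, the force and the opening at its end, in the units of the state.
- get_obs(): the state, without advancing time (a new reading comes with each control period).
- viewer.get_image(name): name is "scene" or "top"; returns (picture, depth): 480x640x3 uint8, red, green, blue; 480x640 float32, mm along the optical axis (not along the pixel's ray), 0 where there is no reading.
- viewer.get_calibration(name): a dict with "fx", "fy", "cx", "cy" (pixels), "distortion" ([k1, k2, p1, p2, k3] as OpenCV has them; the pictures are not rectified), "rvec" (rotation vector, rad) and "tvec" (3), from world to camera coordinates, as OpenCV has them. Camera axes: x right, y down, z forward; pixel columns grow to the right and rows downward; lengths in mm; the calibration is good to about 2 mm. A picture is of the moment at which its call begins. get_calibration takes no time and is no camera call.
- ctrl.close_job(): hands the job in, once; it reports no verdict.
Trained networks look in the newest picture that a camera, given by its name, has taken for a name from the list of things; names that differ only in an ending like _2 or _b are one class to them, and where a whole thing is asked for, a point or a joint stands for the part that bears it (a point fixed in the world has none). Each returns a list of dicts, best first, with "score" (0 to 1); they miss things now and then, are a little off and sometimes report something else, mostly with a low value. They report only what shows in the picture. A call takes as long as a camera call. They do not tell look-alikes from the thing itself.
- masks_of(camera, thing): "pixels" (480x640 bool, what is visible of it) and "location" ([column, row] in pixels, amid what is visible of it).
The state is a dict: "t": time; "qpos": joint angles; "qvel": joint speeds; "joint_torque": joint torques, N m; "ee_pos": TCP position; "orientation": TCP orientation; "ft_force": force on the tool from outside, world axes, zero at the start; "moment": the same for the moment, N m; "width": finger opening in mm.
Only numpy, scipy, OpenCV 4.12 (cv2) and the standard library are available. Lean on these libraries where they do the work, as an engineer would, in place of code of your own. Each camera call takes 0.05 s, during which the arm holds its last target. There are 200 camera calls.

## Working session

There is one attempt and no reset: what is moved stays moved. The work goes in short steps, Python scripts to look and compute and a shell command to move; the robot and the scene stay as the last step left them, time stands still between calls to the robot, and variables do not carry over. Pictures are saved under pics/ and viewed, about 8 in all and at most 12, crops included, and the job is handed in when it is done.

```bash
mkdir -p pics; cat > h.py <<'E'
import numpy as np, cv2
from workcell import get_obs, viewer, ctrl, masks_of
def cal(n):
    c=viewer.get_calibration(n)
    K=np.array([[c['fx'],0,c['cx']],[0,c['fy'],c['cy']],[0,0,1.]])
    R=cv2.Rodrigues(np.array(c['rvec'],float))[0]
    return K,np.array(c['distortion'],float),R,np.array(c['tvec'],float).ravel()
def pts(n,uv,d):
    K,D,R,t=cal(n)
    x=cv2.undistortPoints(np.array(uv,float).reshape(-1,1,2),K,D).reshape(-1,2)
    P=np.c_[x,np.ones(len(x))]*np.array(d,float).reshape(-1,1)
    return (P-t)@R
def proj(n,P):
    K,D,R,t=cal(n)
    return cv2.projectPoints(np.array(P,float).reshape(-1,3),cv2.Rodrigues(R)[0],t,K,D)[0].reshape(-1,2)
def cloud(n,mask,depth):
    v,u=np.nonzero(mask&(depth>0)); return pts(n,np.c_[u,v],depth[v,u]),np.c_[u,v]
def save(p,im): cv2.imwrite('pics/'+p,cv2.cvtColor(im,cv2.COLOR_RGB2BGR))
E
python3 - <<'E'
from h import *
for n in('top','scene'):
    im,d=viewer.get_image(n); save(n+'0.png',im); np.savez(n+'0.npz',im=im,d=d)
    K,D,R,t=cal(n); print(n,'cam at',(-R.T@t).round(), K[0,0])
    for th in ('stage','carrier_grip','clip_bar','clip','stop'):
        for r in masks_of(n,th)[:3]:
            P,uv=cloud(n,r['pixels'],d)
            print(th,round(r['score'],2),np.round(r['location']),len(P),np.median(P,0).round() if len(P) else '',P.min(0).round(),P.max(0).round())
E
```

```text
top cam at [ 437.   12. 1221.] 442.48709644901965
stage 0.97 [385. 333.] 1279 [ 325. -178.    9.] [ 258. -217.   -0.] [ 389. -145.   39.]
stage 0.75 [337. 254.] 2662 [531. -54.  14.] [ 431. -109.    5.] [632.   0.  57.]
stage 0.61 [326. 177.] 1149 [751. -26.   9.] [682. -64.  -4.] [822.  13.  38.]
carrier_grip 0.79 [417. 269.] 487 [ 499. -279.    5.] [ 455. -309.   -7.] [ 544. -255.   30.]
clip_bar 0.71 [339. 235.] 169 [573. -57.  38.] [542. -68.  10.] [609. -43.  57.]
clip_bar 0.44 [382. 323.] 71 [ 349. -180.   25.] [ 332. -191.    5.] [ 374. -174.   38.]
clip 0.56 [340. 239.] 161 [573. -57.  39.] [542. -68.  14.] [609. -43.  57.]
clip 0.48 [381. 322.] 70 [ 353. -181.   23.] [ 335. -189.    4.] [ 374. -176.   36.]
stop 0.59 [332. 234.] 4 [586. -40.  27.] [585. -42.  20.] [589. -39.  30.]
scene cam at [1129. -686. 1093.] 585.6524336459471
stage 0.96 [379. 295.] 1608 [758. -30.  10.] [680. -67.  -5.] [823.  15.  37.]
stage 0.92 [298. 257.] 3148 [547. -62.  14.] [ 433. -111.   -5.] [636.  11.  57.]
stage 0.57 [192. 250.] 1387 [ 336. -184.    9.] [ 247. -216.   -6.] [ 397. -137.   36.]
carrier_grip 0.56 [216. 316.] 692 [ 502. -281.    6.] [ 445. -307.   -4.] [ 549. -251.   28.]
clip_bar 0.8 [305. 256.] 217 [573. -57.  40.] [538. -75.  14.] [613. -38.  57.]
clip_bar 0.67 [201. 248.] 52 [ 349. -180.   28.] [ 336. -186.   19.] [ 369. -173.   36.]
clip_bar 0.44 [388. 296.] 87 [778. -24.  26.] [756. -33.  16.] [805. -11.  37.]
clip 0.62 [307. 261.] 183 [575. -57.  38.] [538. -70.  12.] [610. -35.  57.]
clip 0.55 [389. 295.] 109 [781. -23.  26.] [761. -33.  13.] [805. -11.  37.]
stop 0.6 [307. 272.] 31 [588. -75.  23.] [583. -84.  14.] [591. -64.  29.]
```

View pics/top0.png

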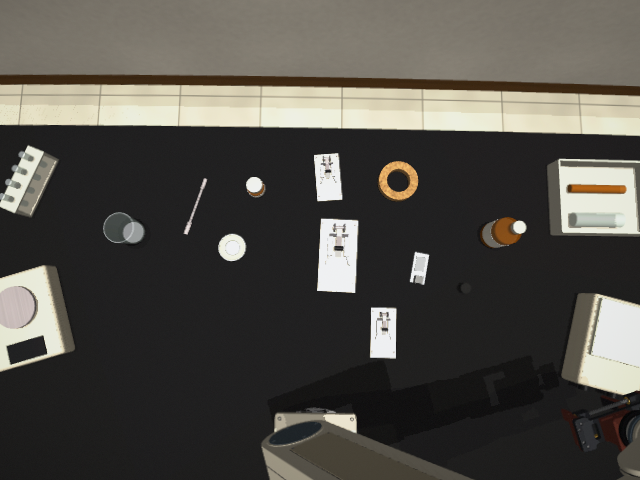

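View pics/scene0.png

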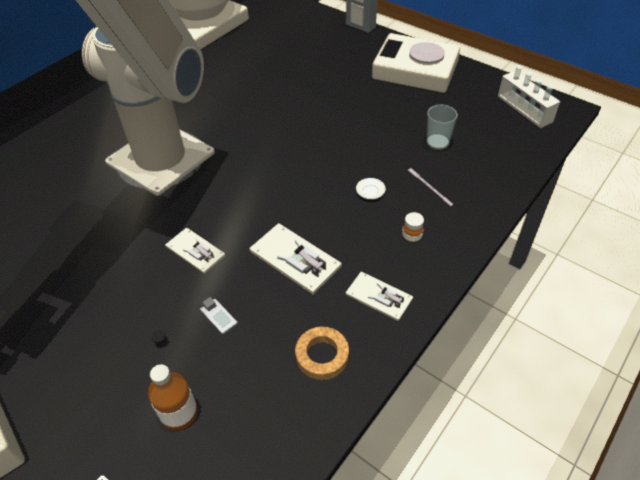

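The middle stage (top 337,254) is the largest of three. The carrier is at (419,268) in the top view, with its dark grip at the near, −x end and the front pointing to +x. Next I measure the poses.

```bash
cat > m.py <<'E'
from h import *
def plane(n,uv,z):
    K,D,R,t=cal(n); C=-R.T@t
    x=cv2.undistortPoints(np.array(uv,float).reshape(-1,1,2),K,D).reshape(-1,2)
    r=np.c_[x,np.ones(len(x))]@R
    return C+r*((z-C[2])/r[:,2])[:,None]
E
python3 - <<'E'
from m import *
for n,sc,cc in(('top',(337,254),(419,268)),('scene',(298,257),(218,315))):
    z=np.load(n+'0.npz'); im,d=z['im'],z['d']
    hsv=cv2.cvtColor(im,cv2.COLOR_RGB2HSV)
    V=im.max(2)
    for nm,c,zz,r in (('stage',sc,14,60),('carrier',cc,6,32)):
        print(n,nm)
        for th in (70,110,150):
            m=(V>th).astype(np.uint8); k,l=cv2.connectedComponents(m)
            lab=l[c[1]-3:c[1]+4,c[0]-3:c[0]+4]; lab=np.bincount(lab[lab>0]).argmax()
            m=(l==lab).astype(np.uint8)
            ct=max(cv2.findContours(m,0,cv2.CHAIN_APPROX_NONE)[0],key=len).reshape(-1,2)
            P=plane(n,ct,zz)[:,:2].astype(np.float32)
            print(th,m.sum(),cv2.minAreaRect(P))
    for nm,c,r in(('stage',sc,50),('carrier',cc,28)):
        cr=im[c[1]-r:c[1]+r,c[0]-r:c[0]+r]; 
        globals()[n+nm]=cv2.resize(cr,(390,290 if 0 else 390),interpolation=cv2.INTER_CUBIC)
save('crops.png',np.hstack([topstage,topcarrier]));save('crops2.png',np.hstack([scenestage,scenecarrier]))
E
```

```text
top stage
70 2820 ((532.5450439453125, -55.71246337890625), (106.269287109375, 201.50758361816406), 87.78101348876953)
110 2710 ((532.046142578125, -54.90165710449219), (104.14896392822266, 199.32289123535156), 87.75775146484375)
150 2611 ((531.8926391601562, -54.63294982910156), (102.92005157470703, 198.76959228515625), 87.80604553222656)
top carrier
70 476 ((500.37652587890625, -281.1697692871094), (42.36756134033203, 87.54166412353516), 79.73246765136719)
110 445 ((500.0690002441406, -280.8638916015625), (41.04071044921875, 84.9118423461914), 79.74778747558594)
150 419 ((499.98272705078125, -281.0886535644531), (39.65829849243164, 83.77725982666016), 79.74755859375)
scene stage
70 3239 ((536.906494140625, -58.14805221557617), (113.66659545898438, 208.24685668945312), 87.83584594726562)
110 2940 ((535.9635009765625, -57.44575500488281), (109.59278106689453, 203.1099853515625), 87.86125946044922)
150 2675 ((535.45751953125, -56.40952682495117), (105.86972045898438, 200.45753479003906), 87.98371887207031)
scene carrier
70 760 ((497.7007141113281, -280.7389831542969), (45.132850646972656, 103.13424682617188), 80.3566665649414)
110 634 ((498.8404235839844, -281.2893981933594), (42.303985595703125, 96.60296630859375), 80.91871643066406)
150 538 ((503.5606689453125, -281.5114440917969), (41.291324615478516, 84.13047790527344), 79.66378784179688)
```

View pics/crops.png

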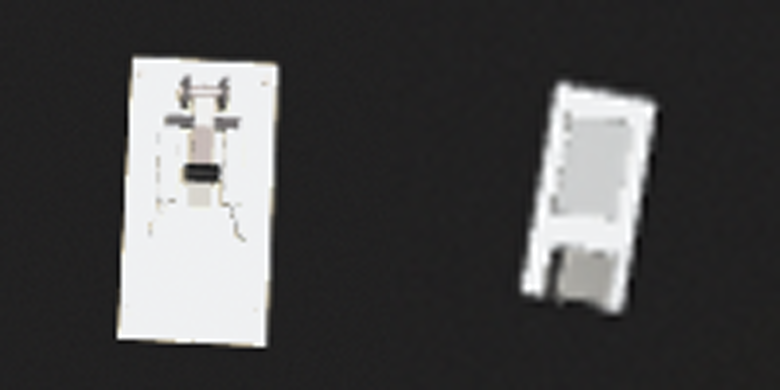

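View pics/crops2.png

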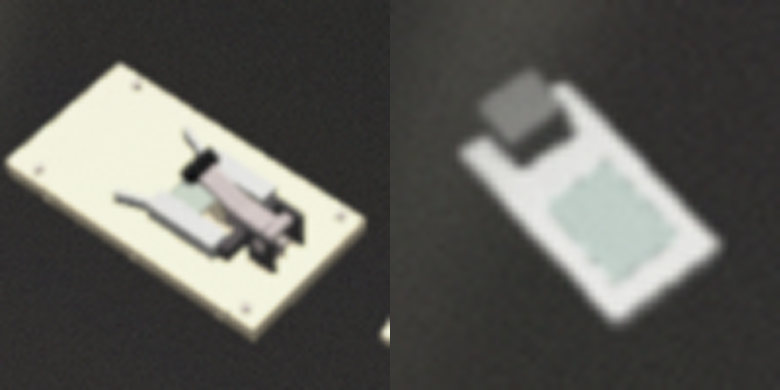

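```bash
python3 - <<'E'
from m import *
from scipy.spatial.transform import Rotation as Ro
print('bar',plane('top',[338.5,248.1],52).round(1),plane('scene',[299.3,249.3],48).round(1))
for n,b in(('top',(328,240,350,256)),('scene',(290,240,310,258))):
    z=np.load(n+'0.npz'); im=z['im']; x0,y0,x1,y1=b
    m=im[y0:y1,x0:x1].max(2)<80; v,u=np.nonzero(m); c=[u.mean()+x0,v.mean()+y0]; print(n,len(u),c,plane(n,c,50).round(1))
for n in('top','scene'):
    z=np.load(n+'0.npz')
    r=masks_of(n,'carrier_grip')[0]; P,uv=cloud(n,r['pixels'],z['d']); q=P[(P[:,2]>18)]; print('gripblock',len(q),q.mean(0).round(1))
o=get_obs(); print(o['ee_pos'],Ro.from_rotvec(o['orientation']).as_matrix().round(3),o['width'],o['t'])
th=np.radians(-2.2); S=np.array([582.3,-57.1])
for x in(-34,0,24): print(x,S+x*np.array([np.cos(th),np.sin(th)]))
E
```

```text
bar [[547.2 -55.5  52. ]] [[552.  -55.4  48. ]]
top 33 [np.float64(338.57575757575756), np.float64(247.57575757575756)] [[548.8 -55.8  50. ]]
scene 36 [np.float64(299.44444444444446), np.float64(248.63888888888889)] [[552.1 -54.9  50. ]]
gripblock 63 [ 468.2 -275.3   22.7]
gripblock 95 [ 473.1 -275.3   22.7]
[ 181.02948349 -598.19640795  222.69399867] [[ 0.29  -0.957  0.   ]
 [-0.957 -0.29  -0.   ]
 [ 0.    -0.    -1.   ]] 87.87107756689862 0.7
-34 [548.32506084 -55.79481449]
0 [582.3 -57.1]
24 [606.28230999 -58.02130742]
```

```bash
python3 -m inch '[{"az":9.5},{"az":9.6},{"tx":-5,"ty":-3.1},{"tx":-5,"ty":-3.1},{"tx":-5,"ty":-3.1},{"tx":-5,"ty":-3.1},{"tx":-5,"ty":-3.1},{"tx":-5,"ty":-3.1},{"tx":-5,"ty":-3.1},{"tx":-5,"ty":-3.1},{"tx":-5,"ty":-3.1},{"tx":-5,"ty":-3.1}]'
cat > st.py <<'E'
from h import *
from scipy.spatial.transform import Rotation as Ro
import sys
th=np.radians(-2.2); S=np.array([584,-57.,0]); A=np.array([[np.cos(th),np.sin(th),0],[-np.sin(th),np.cos(th),0],[0,0,1]])
o=get_obs(); R=Ro.from_rotvec(o['orientation']).as_matrix()
print('t',round(o['t'],2),'world',np.round(o['ee_pos'],1),'stage',(A@(o['ee_pos']-S)).round(1),'F(stage)',(A@o['ft_force']).round(1),'w',round(o['width'],1),'toolx yaw',np.degrees(np.arctan2(R[1,0],R[0,0])).round(2),'tilt',R[2].round(3))
if len(sys.argv)>1: # target stage xyz -> cm in tool axes
    T=np.array(eval(sys.argv[1]),float); print('go tool cm',(R.T@(S+A.T@T-o['ee_pos'])/10).round(2))
E
python3 st.py '[-34,0,37]'
```

```text
t 0.7 world [ 181.  -598.2  222.7] stage [-381.9 -556.3  222.7] F(stage) [ 0.2 -0.2  0.8] w 87.9 toolx yaw -73.17 tilt [ 0. -0. -1.]
go tool cm [-41.24 -51.03  18.57]$[0]: bad value
```

The call was refused, so every key may be required in each row. I'll retry with all of them.

```bash
python3 -m inch '[{"tx":0,"ty":0,"tz":0,"ax":0,"ay":0,"az":9.5,"jaw":1},{"tx":0,"ty":0,"tz":0,"ax":0,"ay":0,"az":9.6,"jaw":1}]'; python3 st.py '[-34,0,100]'
```

```text
t: 0.95
ee_pos: [181.0, -598.2, 222.7]
orientation: [-2.171, 2.271, 0.0]
ft_force: [-0.1, -0.7, -0.3]
width: 87.9
t 0.95 world [ 181.  -598.2  222.7] stage [-381.9 -556.3  222.7] F(stage) [-0.1 -0.7 -0.3] w 87.9 toolx yaw -92.58 tilt [-0. -0. -1.]
go tool cm [-55.86 -34.42  12.27]
```

```bash
python3 -m inch '[{"tx":-5,"ty":-3.1,"tz":0,"ax":0,"ay":0,"az":0,"jaw":0.6},{"tx":-5,"ty":-3.1,"tz":0,"ax":0,"ay":0,"az":-0.4,"jaw":0.6},{"tx":-5,"ty":-3.1,"tz":0,"ax":0,"ay":0,"az":0,"jaw":0.6},{"tx":-5,"ty":-3.1,"tz":0,"ax":0,"ay":0,"az":0,"jaw":0.6},{"tx":-5,"ty":-3.1,"tz":0,"ax":0,"ay":0,"az":0,"jaw":0.6},{"tx":-5,"ty":-3.1,"tz":0,"ax":0,"ay":0,"az":0,"jaw":0.6},{"tx":-5,"ty":-3.1,"tz":0,"ax":0,"ay":0,"az":0,"jaw":0.6},{"tx":-5,"ty":-3.1,"tz":0,"ax":0,"ay":0,"az":0,"jaw":0.6},{"tx":-5,"ty":-3.1,"tz":0,"ax":0,"ay":0,"az":0,"jaw":0.6},{"tx":-5,"ty":-3.1,"tz":0,"ax":0,"ay":0,"az":0,"jaw":0.6},{"tx":-5,"ty":-3.1,"tz":0,"ax":0,"ay":0,"az":0,"jaw":0.6}]'; python3 st.py '[-34,0,37]'
```

```text
t: 2.33
ee_pos: [541.5, -58.3, 223.0]
orientation: [-2.185, 2.257, -0.001]
ft_force: [0.4, -0.3, 0.3]
width: 52.9
t 2.33 world [541.5 -58.3 223. ] stage [-42.5  -2.9 223. ] F(stage) [ 0.4 -0.3  0.3] w 52.9 toolx yaw -91.86 tilt [ 0.    -0.001 -1.   ]
go tool cm [-0.29 -0.83 18.6 ]
```

```bash
python3 -m inch '[{"tx":-0.3,"ty":-0.85,"tz":4.5,"ax":0,"ay":0,"az":0.2,"jaw":0.6},{"tx":0,"ty":0,"tz":4.5,"ax":0,"ay":0,"az":0,"jaw":0.6},{"tx":0,"ty":0,"tz":4,"ax":0,"ay":0,"az":0,"jaw":0.6},{"tx":0,"ty":0,"tz":3,"ax":0,"ay":0,"az":0,"jaw":0.6},{"tx":0,"ty":0,"tz":2,"ax":0,"ay":0,"az":0,"jaw":0.6},{"tx":0,"ty":0,"tz":0.5,"ax":0,"ay":0,"az":0,"jaw":0.6},{"tx":0,"ty":0,"tz":0,"ax":0,"ay":0,"az":0,"jaw":0.6}]'; python3 st.py '[-34,0,37]'; python3 - <<'E'
from h import *
im,d=viewer.get_image('scene'); save('s1.png',cv2.resize(im[180:330,220:420],(800,600),interpolation=cv2.INTER_CUBIC))
E
```

```text
t: 3.2
ee_pos: [549.2, -57.4, 37.9]
orientation: [-2.181, 2.261, -0.0]
ft_force: [0.4, -0.7, 0.5]
width: 52.7
t 3.2 world [549.2 -57.4  37.9] stage [-34.7  -1.7  37.9] F(stage) [ 0.4 -0.7  0.5] w 52.7 toolx yaw -92.07 tilt [ 0. -0. -1.]
go tool cm [-0.17 -0.07  0.09]
```

View pics/s1.png

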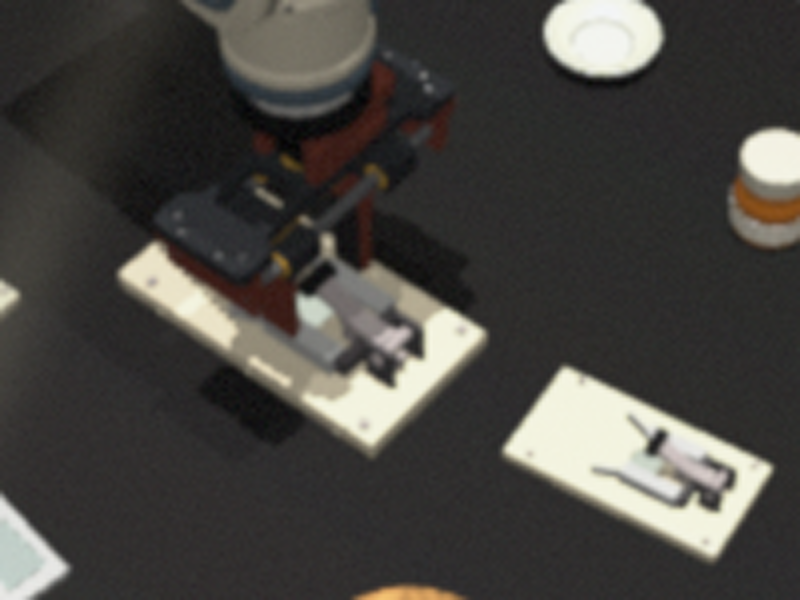

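The fingers straddle the bar, which is at crop (318,280). Now I close on it.

```bash
python3 -m inch '[{"tx":-0.15,"ty":-0.05,"tz":0.05,"ax":0,"ay":0,"az":0.1,"jaw":0.3},{"tx":0,"ty":0,"tz":0,"ax":0,"ay":0,"az":0,"jaw":0.2},{"tx":0,"ty":0,"tz":0,"ax":0,"ay":0,"az":0,"jaw":0.1},{"tx":0,"ty":0,"tz":0,"ax":0,"ay":0,"az":0,"jaw":0.1},{"tx":0,"ty":0,"tz":0,"ax":0,"ay":0,"az":0,"jaw":0.1}]'; python3 st.py '[-34,0,37]'
python3 - <<'E'
import numpy as np
t=np.array([0,.15,.3,.45,.6,.75,.9,1.05,1.2]);a=t+.237
x=24-59.67*np.cos(a);z=34+59.67*np.sin(a)
print(np.c_[t,x,z].round(1)); print(np.c_[-np.diff(x)/10,-np.diff(z)/10].round(2))
E
```

```text
t: 3.88
ee_pos: [549.7, -55.5, 37.4]
orientation: [-2.179, 2.263, 0.0]
ft_force: [0.2, 3.6, 5.2]
width: 23.5
t 3.88 world [549.7 -55.5  37.4] stage [-34.3   0.2  37.4] F(stage) [0.1 3.6 5.2] w 23.5 toolx yaw -92.17 tilt [-0. -0. -1.]
go tool cm [ 0.02 -0.03  0.04]
[[  0.  -34.   48. ]
 [  0.2 -31.3  56.5]
 [  0.3 -27.3  64.5]
 [  0.4 -22.1  71.8]
 [  0.6 -16.   78.3]
 [  0.8  -8.9  83.8]
 [  0.9  -1.1  88.1]
 [  1.    7.3  91.3]
 [  1.2  16.   93.1]]
[[-0.27 -0.85]
 [-0.4  -0.8 ]
 [-0.51 -0.73]
 [-0.62 -0.65]
 [-0.71 -0.55]
 [-0.78 -0.44]
 [-0.84 -0.31]
 [-0.87 -0.19]]
```

```bash
python3 -m inch '[{"tx":0,"ty":-0.27,"tz":-0.85,"ax":0,"ay":0,"az":0,"jaw":0.1},{"tx":0,"ty":-0.40,"tz":-0.80,"ax":0,"ay":0,"az":0,"jaw":0.1},{"tx":0,"ty":-0.51,"tz":-0.73,"ax":0,"ay":0,"az":0,"jaw":0.1},{"tx":0,"ty":0,"tz":0,"ax":0,"ay":0,"az":0,"jaw":0.1}]'; python3 st.py
```

```text
t: 4.38
ee_pos: [561.1, -56.0, 61.5]
orientation: [2.179, -2.263, -0.002]
ft_force: [-1.9, 5.7, -3.7]
width: 23.3
t 4.38 world [561.1 -56.   61.5] stage [-23.    0.1  61.5] F(stage) [-2.1  5.6 -3.7] w 23.3 toolx yaw -92.17 tilt [-0.     0.001 -1.   ]
```

```bash
python3 -m inch '[{"tx":0,"ty":-0.62,"tz":-0.65,"ax":0,"ay":0,"az":0,"jaw":0.1},{"tx":0,"ty":-0.71,"tz":-0.55,"ax":0,"ay":0,"az":0,"jaw":0.1},{"tx":0,"ty":-0.78,"tz":-0.44,"ax":0,"ay":0,"az":0,"jaw":0.1},{"tx":0,"ty":-0.84,"tz":-0.31,"ax":0,"ay":0,"az":0,"jaw":0.1},{"tx":0,"ty":-0.80,"tz":-0.17,"ax":0,"ay":0,"az":0,"jaw":0.1},{"tx":0,"ty":0,"tz":0,"ax":0,"ay":0,"az":0,"jaw":0.1}]'; python3 st.py
```

```text
t: 5.12
ee_pos: [600.7, -57.5, 83.9]
orientation: [-2.177, 2.262, -0.003]
ft_force: [0.7, 6.0, 2.7]
width: 23.5
t 5.12 world [600.7 -57.5  83.9] stage [16.7  0.1 83.9] F(stage) [0.4 6.  2.7] w 23.5 toolx yaw -92.18 tilt [-0.    -0.003 -1.   ]
```

```bash
python3 -m inch '[{"tx":0,"ty":0,"tz":0,"ax":0,"ay":0,"az":0,"jaw":0.6},{"tx":0,"ty":0,"tz":0,"ax":0,"ay":0,"az":0,"jaw":0.6},{"tx":0,"ty":0,"tz":0,"ax":0,"ay":0,"az":0,"jaw":0.6},{"tx":0,"ty":0,"tz":-4,"ax":0,"ay":0,"az":0,"jaw":0.6},{"tx":0,"ty":2,"tz":-4,"ax":0,"ay":0,"az":0,"jaw":0.6},{"tx":4,"ty":4,"tz":0,"ax":0,"ay":0,"az":0,"jaw":0.6},{"tx":4,"ty":3,"tz":0,"ax":0,"ay":0,"az":4,"jaw":0.6},{"tx":5,"ty":2,"tz":0,"ax":0,"ay":0,"az":4.1,"jaw":0.6},{"tx":5,"ty":0,"tz":0,"ax":0,"ay":0,"az":0,"jaw":0.6},{"tx":0,"ty":0,"tz":0,"ax":0,"ay":0,"az":0,"jaw":0.6}]'; cat >> st.py <<'E'
def world(T):
    print('go world tool cm',(R.T@(np.array(T)-o['ee_pos'])/10).round(2))
if len(sys.argv)>2: world(eval(sys.argv[2]))
E
python3 st.py '[0,0,0]' '[470.5,-275.3,13]'
python3 - <<'E'
from h import *
im,d=viewer.get_image('scene'); save('s2.png',cv2.resize(im[200:350,190:390],(800,600),interpolation=cv2.INTER_CUBIC))
im,d=viewer.get_image('top'); 
for n in ('top','scene'):
  for r in masks_of(n,'clip_bar')[:3]: print(n,r['score'],r['location'])
E
```

```text
t: 6.38
ee_pos: [471.1, -233.9, 162.5]
orientation: [-2.009, 2.416, -0.002]
ft_force: [-0.7, 0.4, 0.0]
width: 52.6
t 6.38 world [ 471.1 -233.9  162.5] stage [-106.  -181.1  162.5] F(stage) [-0.7  0.3  0. ] w 52.6 toolx yaw -100.51 tilt [ 0.001 -0.001 -1.   ]
go tool cm [-19.47  -7.85  16.24]
go world tool cm [ 4.07 -0.68 14.96]
top 0.6 [382.9, 323.2]
top 0.56 [339.6, 225.8]
top 0.4 [328.8, 161.5]
scene 0.75 [314.7, 253.8]
scene 0.58 [389.8, 296.3]
scene 0.46 [203.2, 252.1]
```

View pics/s2.png

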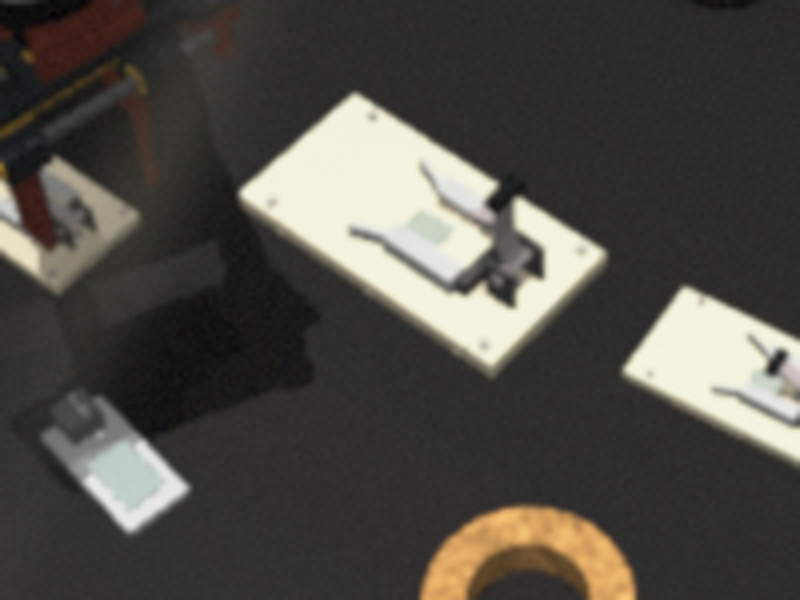

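The clip stands open, with its bar up at crop (507,190). Next I grasp the carrier.

```bash
python3 -m inch '[{"tx":4.05,"ty":-0.7,"tz":0,"ax":0,"ay":0,"az":0,"jaw":0.6},{"tx":0,"ty":0,"tz":5,"ax":0,"ay":0,"az":0,"jaw":0.6},{"tx":0,"ty":0,"tz":5,"ax":0,"ay":0,"az":0,"jaw":0.6},{"tx":0,"ty":0,"tz":3,"ax":0,"ay":0,"az":0,"jaw":0.6},{"tx":0,"ty":0,"tz":1.5,"ax":0,"ay":0,"az":0,"jaw":0.6},{"tx":0,"ty":0,"tz":0.45,"ax":0,"ay":0,"az":0,"jaw":0.6},{"tx":0,"ty":0,"tz":0,"ax":0,"ay":0,"az":0,"jaw":0.4},{"tx":0,"ty":0,"tz":0,"ax":0,"ay":0,"az":0,"jaw":0.3}]'; python3 st.py '[0,0,0]' '[470.5,-275.3,13]'
python3 - <<'E'
from h import *
im,d=viewer.get_image('scene'); a=cv2.resize(im[270:345,170:270],(400,300),interpolation=cv2.INTER_CUBIC)
im,d=viewer.get_image('top'); b=cv2.resize(im[230:305,370:470],(400,300),interpolation=cv2.INTER_CUBIC); save('s3.png',np.hstack([a,b]))
E
```

```text
t: 7.58
ee_pos: [472.2, -272.5, 13.8]
orientation: [-2.014, 2.411, -0.003]
ft_force: [0.2, -0.5, -0.1]
width: 36.0
t 7.58 world [ 472.2 -272.5   13.8] stage [-103.5 -219.6   13.8] F(stage) [ 0.2 -0.5 -0.1] w 36.0 toolx yaw -100.26 tilt [ 0.001 -0.002 -1.   ]
go tool cm [-23.2   -7.16   1.38]
go world tool cm [0.31 0.12 0.08]
```

View pics/s3.png

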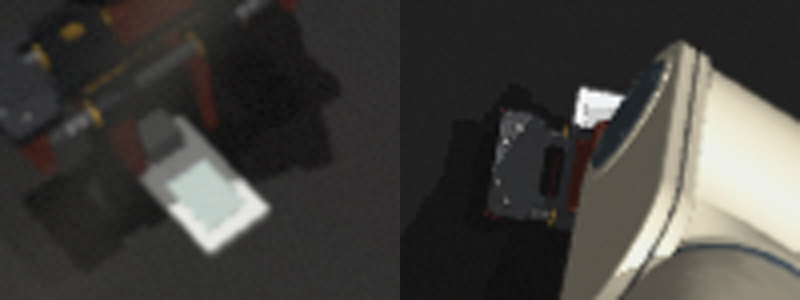

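Fingers straddle the grip block at left crop (160,140). Now I close and lift.

```bash
python3 -m inch '[{"tx":0.3,"ty":0.1,"tz":0.1,"ax":0,"ay":0,"az":0,"jaw":0.3},{"tx":0,"ty":0,"tz":0,"ax":0,"ay":0,"az":0,"jaw":0.1},{"tx":0,"ty":0,"tz":0,"ax":0,"ay":0,"az":0,"jaw":0.1},{"tx":0,"ty":0,"tz":0,"ax":0,"ay":0,"az":0,"jaw":0.1},{"tx":0,"ty":0,"tz":0,"ax":0,"ay":0,"az":0,"jaw":0.1}]'; python3 st.py '[0,0,0]' '[470.5,-275.3,13]'
```

```text
t: 8.3
ee_pos: [469.9, -275.1, 11.9]
orientation: [2.014, -2.411, 0.0]
ft_force: [-2.1, -2.8, 5.7]
width: 21.8
t 8.3 world [ 469.9 -275.1   11.9] stage [-105.7 -222.4   11.9] F(stage) [-2.  -2.8  5.7] w 21.8 toolx yaw -100.27 tilt [ 0. -0. -1.]
go tool cm [-23.5   -7.34   1.18]
go world tool cm [ 0.   -0.06 -0.11]
```

```bash
python3 -m inch '[{"tx":0,"ty":0,"tz":-1.5,"ax":0,"ay":0,"az":0,"jaw":0.1},{"tx":0,"ty":0,"tz":-4,"ax":0,"ay":0,"az":0,"jaw":0.1},{"tx":0,"ty":0,"tz":0,"ax":0,"ay":0,"az":-4.0,"jaw":0.1},{"tx":0,"ty":0,"tz":0,"ax":0,"ay":0,"az":-4.0,"jaw":0.1},{"tx":-3,"ty":3,"tz":0,"ax":0,"ay":0,"az":0,"jaw":0.1},{"tx":-4,"ty":2,"tz":0,"ax":0,"ay":0,"az":0,"jaw":0.1},{"tx":-4,"ty":0.4,"tz":0,"ax":0,"ay":0,"az":0,"jaw":0.1},{"tx":-4,"ty":0,"tz":0,"ax":0,"ay":0,"az":0,"jaw":0.1},{"tx":-4,"ty":0,"tz":0,"ax":0,"ay":0,"az":0,"jaw":0.1},{"tx":-3,"ty":0,"tz":0,"ax":0,"ay":0,"az":0,"jaw":0.1},{"tx":0,"ty":0,"tz":0,"ax":0,"ay":0,"az":0,"jaw":0.1}]'; python3 st.py '[-160,0,26]'
```

```text
t: 9.68
ee_pos: [424.6, -51.4, 67.2]
orientation: [-2.18, 2.261, 0.0]
ft_force: [0.0, -0.8, 0.2]
width: 21.9
t 9.68 world [424.6 -51.4  67.2] stage [-159.5   -0.5   67.2] F(stage) [ 0.  -0.8  0.2] w 21.9 toolx yaw -92.08 tilt [-0. -0. -1.]
go tool cm [-0.05  0.05  4.12]
```

```bash
python3 -m inch '[{"tx":-0.05,"ty":0.05,"tz":2.5,"ax":0,"ay":0,"az":0,"jaw":0.1},{"tx":0,"ty":0,"tz":1.3,"ax":0,"ay":0,"az":0.1,"jaw":0.1},{"tx":0,"ty":0,"tz":0,"ax":0,"ay":0,"az":0,"jaw":0.1}]'; python3 st.py '[-160,0,26]'
python3 - <<'E'
from h import *
im,d=viewer.get_image('scene'); save('s4.png',cv2.resize(im[190:310,225:385],(800,600),interpolation=cv2.INTER_CUBIC))
np.savez('s4.npz',im=im,d=d)
E
```

```text
t: 10.05
ee_pos: [423.5, -52.9, 28.1]
orientation: [2.173, -2.267, -0.003]
ft_force: [-0.3, 0.2, -1.6]
width: 21.7
t 10.05 world [423.5 -52.9  28.1] stage [-160.6   -2.    28.1] F(stage) [-0.3  0.2 -1.6] w 21.7 toolx yaw -92.42 tilt [-0.     0.002 -1.   ]
go tool cm [-0.2  -0.06  0.21]
```

View pics/s4.png

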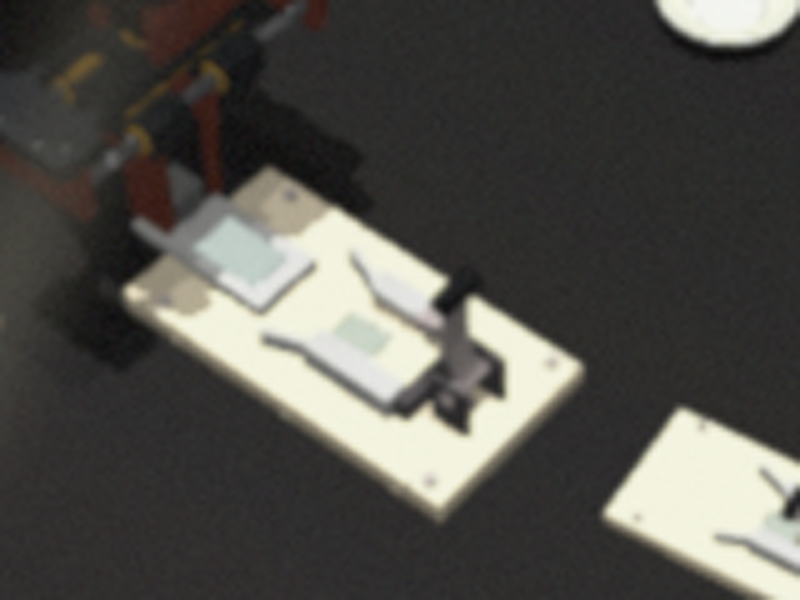

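The carrier is lined up but about 2 mm to −y (front middle at 288,287; mouth middle at 308,295), which agrees with the arm reading. I correct that and touch down.

```bash
python3 -m inch '[{"tx":-0.2,"ty":0,"tz":0.1,"ax":0,"ay":0,"az":-0.2,"jaw":0.1},{"tx":0,"ty":0,"tz":0.05,"ax":0,"ay":0,"az":0,"jaw":0.1},{"tx":0,"ty":0,"tz":0,"ax":0,"ay":0,"az":0,"jaw":0.1}]'; python3 st.py '[-75,0,26]'
```

```text
t: 10.48
ee_pos: [424.4, -50.4, 27.5]
orientation: [-2.179, 2.263, -0.001]
ft_force: [0.8, -0.3, -0.4]
width: 21.6
t 10.47 world [424.4 -50.4  27.5] stage [-159.8    0.5   27.5] F(stage) [ 0.8 -0.3 -0.4] w 21.6 toolx yaw -92.16 tilt [ 0.    -0.001 -1.   ]
go tool cm [ 0.05 -8.48  0.15]
```

```bash
python3 -m inch '[{"tx":0,"ty":0,"tz":0.1,"ax":0,"ay":0,"az":0,"jaw":0.1},{"tx":0,"ty":0,"tz":0,"ax":0,"ay":0,"az":0,"jaw":0.1}]'; python3 st.py; python3 -m inch '[{"tx":0.03,"ty":0,"tz":0.05,"ax":0,"ay":0,"az":0,"jaw":0.1},{"tx":0,"ty":0,"tz":0,"ax":0,"ay":0,"az":0,"jaw":0.1}]'; python3 st.py
```

```text
t: 10.72
ee_pos: [424.2, -50.4, 26.2]
orientation: [2.179, -2.263, -0.0]
ft_force: [0.3, -0.5, -0.3]
width: 21.5
t 10.72 world [424.2 -50.4  26.2] stage [-160.     0.5   26.2] F(stage) [ 0.3 -0.5 -0.3] w 21.5 toolx yaw -92.17 tilt [-0.  0. -1.]
t: 10.98
ee_pos: [424.2, -50.6, 25.8]
orientation: [-2.179, 2.263, 0.0]
ft_force: [-0.7, 2.4, 3.7]
width: 21.8
t 10.97 world [424.2 -50.6  25.8] stage [-159.9    0.3   25.8] F(stage) [-0.8  2.4  3.7] w 21.8 toolx yaw -92.17 tilt [-0. -0. -1.]
```

Contact at z = 25.8 with about 4 N. Now I slide it in.

```bash
python3 -m inch '[{"tx":0,"ty":-1,"tz":-0.02,"ax":0,"ay":0,"az":0,"jaw":0.1},{"tx":0,"ty":-1,"tz":0,"ax":0,"ay":0,"az":0,"jaw":0.1},{"tx":0,"ty":-1,"tz":0,"ax":0,"ay":0,"az":0,"jaw":0.1},{"tx":0,"ty":-0.5,"tz":0,"ax":0,"ay":0,"az":0,"jaw":0.1},{"tx":0,"ty":0,"tz":0,"ax":0,"ay":0,"az":0,"jaw":0.1}]'; python3 st.py '[-75,0,26]'
```

```text
t: 11.6
ee_pos: [459.8, -52.1, 25.8]
orientation: [-2.179, 2.263, -0.001]
ft_force: [1.5, 0.2, 0.7]
width: 21.9
t 11.6 world [459.8 -52.1  25.8] stage [-1.243e+02  1.000e-01  2.580e+01] F(stage) [1.5 0.2 0.7] w 21.9 toolx yaw -92.16 tilt [ 0.    -0.001 -1.   ]
go tool cm [ 0.02 -4.93 -0.02]
```

```bash
python3 -m inch '[{"tx":0,"ty":-0.6,"tz":0,"ax":0,"ay":0,"az":0,"jaw":0.1},{"tx":0,"ty":-0.6,"tz":0,"ax":0,"ay":0,"az":0,"jaw":0.1},{"tx":0,"ty":-0.6,"tz":0,"ax":0,"ay":0,"az":0,"jaw":0.1},{"tx":0,"ty":0,"tz":0,"ax":0,"ay":0,"az":0,"jaw":0.1}]'; python3 st.py '[-75,0,26]'
```

```text
t: 12.1
ee_pos: [477.7, -52.8, 25.9]
orientation: [-2.179, 2.263, -0.001]
ft_force: [-0.3, 1.0, -0.9]
width: 21.4
t 12.1 world [477.7 -52.8  25.9] stage [-106.4    0.2   25.9] F(stage) [-0.3  1.  -0.9] w 21.4 toolx yaw -92.17 tilt [ 0.    -0.001 -1.   ]
go tool cm [ 0.02 -3.14 -0.01]
```

```bash
python3 -m inch '[{"tx":0,"ty":-0.6,"tz":0.01,"ax":0,"ay":0,"az":0,"jaw":0.1},{"tx":0,"ty":-0.6,"tz":0.01,"ax":0,"ay":0,"az":0,"jaw":0.1},{"tx":0,"ty":-0.6,"tz":0,"ax":0,"ay":0,"az":0,"jaw":0.1},{"tx":0,"ty":-0.4,"tz":0,"ax":0,"ay":0,"az":0,"jaw":0.1},{"tx":0,"ty":0,"tz":0,"ax":0,"ay":0,"az":0,"jaw":0.1}]'; python3 st.py '[-75,0,26]'; python3 -m inch '[{"tx":0,"ty":-0.15,"tz":0,"ax":0,"ay":0,"az":0,"jaw":0.1},{"tx":0,"ty":-0.15,"tz":0,"ax":0,"ay":0,"az":0,"jaw":0.1},{"tx":0,"ty":0,"tz":0,"ax":0,"ay":0,"az":0,"jaw":0.1}]'; python3 st.py
```

```text
t: 12.72
ee_pos: [500.0, -53.6, 25.7]
orientation: [-2.178, 2.262, -0.002]
ft_force: [0.8, 0.4, 0.3]
width: 21.6
t 12.72 world [500.  -53.6  25.7] stage [-84.1   0.1  25.7] F(stage) [0.8 0.4 0.3] w 21.6 toolx yaw -92.17 tilt [ 0.    -0.001 -1.   ]
go tool cm [ 0.02 -0.91 -0.03]
t: 13.1
ee_pos: [500.1, -53.6, 25.6]
orientation: [2.177, -2.261, -0.005]
ft_force: [-7.0, -1.1, 10.0]
width: 21.7
t 13.1 world [500.1 -53.6  25.6] stage [-84.    0.1  25.6] F(stage) [-6.9 -1.4 10. ] w 21.7 toolx yaw -92.16 tilt [-0.     0.004 -1.   ]
```

Something blocked it about 10 mm sooner than expected (−7 N in x, +10 N in z). I back off and look.

```bash
python3 -m inch '[{"tx":0,"ty":0.3,"tz":0,"ax":0,"ay":0,"az":0,"jaw":0.1},{"tx":0,"ty":0,"tz":0,"ax":0,"ay":0,"az":0,"jaw":0.1}]'; python3 st.py
python3 - <<'E'
from h import *
from st import S,A
im,d=viewer.get_image('scene'); s=cv2.resize(im[210:300,250:370],(800,600),interpolation=cv2.INTER_CUBIC)
save('s5.png',s); np.savez('s5.npz',im=im,d=d)
P=[[-76,26.5,24],[-76,-26.5,24],[0,0,26],[-10,0,20],[0,0,20],[-52,16,27.5],[0,16,27.5],[0,-16,27.5],[-52,-16,27.5],[50,52,14],[50,-52,14],[-150,-52,14]]
for p in P:
    u=proj('scene',S+A.T@np.array(p))[0]; print(p,((u-[250,210])*800/120).round())
E
```

```text
t: 13.35
ee_pos: [499.1, -53.6, 25.7]
orientation: [-2.179, 2.263, -0.0]
ft_force: [-1.3, -0.4, 1.5]
width: 21.8
t 13.35 world [499.1 -53.6  25.7] stage [-84.9   0.2  25.7] F(stage) [-1.3 -0.5  1.5] w 21.8 toolx yaw -92.16 tilt [ 0. -0. -1.]
t 13.35 world [499.1 -53.6  25.7] stage [-84.9   0.2  25.7] F(stage) [-1.3 -0.5  1.5] w 21.8 toolx yaw -92.16 tilt [ 0. -0. -1.]
[-76, 26.5, 24] [288. 200.]
[-76, -26.5, 24] [188. 290.]
[0, 0, 26] [401. 348.]
[-10, 0, 20] [379. 344.]
[0, 0, 20] [401. 359.]
[-52, 16, 27.5] [318. 244.]
[0, 16, 27.5] [430. 317.]
[0, -16, 27.5] [370. 374.]
[-52, -16, 27.5] [258. 300.]
[50, 52, 14] [607. 349.]
[50, -52, 14] [414. 539.]
[-150, -52, 14] [-10. 250.]
```

View pics/s5.png

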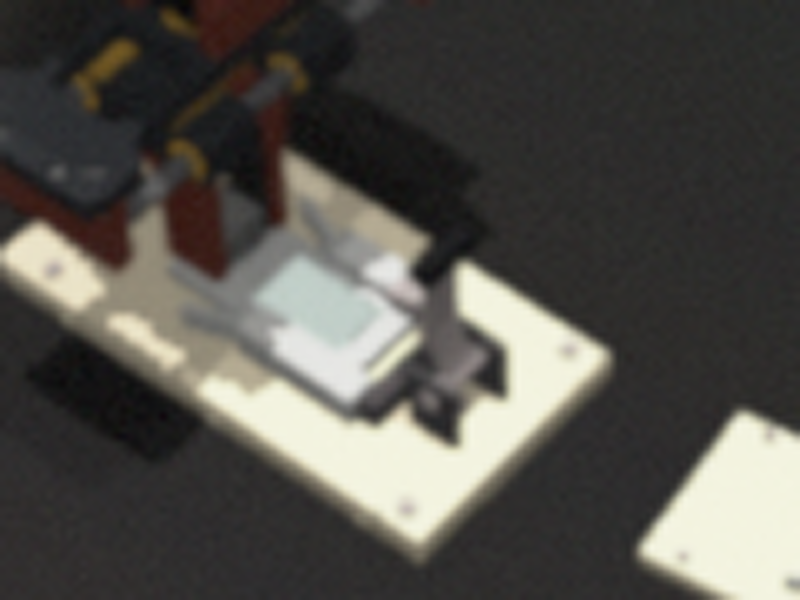

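A cream gap of about 10 mm still shows between the carrier's front (390,350) and the stop. The fingers' front edges are just at the guide mouth, so they are probably what caught. I let go and push with closed fingers on the tail end instead.

```bash
python3 -m inch '[{"tx":0,"ty":0.3,"tz":0,"ax":0,"ay":0,"az":0,"jaw":0.1},{"tx":0,"ty":0,"tz":0,"ax":0,"ay":0,"az":0,"jaw":0.35},{"tx":0,"ty":0,"tz":0,"ax":0,"ay":0,"az":0,"jaw":0.35},{"tx":0,"ty":0,"tz":-3,"ax":0,"ay":0,"az":0,"jaw":0.35},{"tx":0,"ty":2.6,"tz":0,"ax":0,"ay":0,"az":0,"jaw":0},{"tx":0,"ty":0,"tz":0,"ax":0,"ay":0,"az":0,"jaw":0},{"tx":0,"ty":0,"tz":0,"ax":0,"ay":0,"az":0,"jaw":0},{"tx":0,"ty":0,"tz":2.5,"ax":0,"ay":0,"az":0,"jaw":0},{"tx":0,"ty":0,"tz":1.2,"ax":0,"ay":0,"az":0,"jaw":0},{"tx":0,"ty":0,"tz":0,"ax":0,"ay":0,"az":0,"jaw":0}]'; python3 st.py '[-97,0,18]'
```

```text
t: 14.65
ee_pos: [469.9, -52.4, 17.7]
orientation: [2.178, -2.262, -0.002]
ft_force: [0.0, -0.4, -0.4]
width: -0.1
t 14.65 world [469.9 -52.4  17.7] stage [-114.2    0.2   17.7] F(stage) [ 0.  -0.4 -0.4] w -0.1 toolx yaw -92.16 tilt [-0.     0.002 -1.   ]
go tool cm [ 0.02 -1.72 -0.03]
```

```bash
python3 -m inch '[{"tx":0,"ty":-0.3,"tz":0,"ax":0,"ay":0,"az":0,"jaw":0},{"tx":0,"ty":-0.3,"tz":0,"ax":0,"ay":0,"az":0,"jaw":0},{"tx":0,"ty":-0.2,"tz":0,"ax":0,"ay":0,"az":0,"jaw":0},{"tx":0,"ty":-0.2,"tz":0,"ax":0,"ay":0,"az":0,"jaw":0},{"tx":0,"ty":0,"tz":0,"ax":0,"ay":0,"az":0,"jaw":0}]'; python3 st.py;python3 -m inch '[{"tx":0,"ty":-0.2,"tz":0,"ax":0,"ay":0,"az":0,"jaw":0},{"tx":0,"ty":-0.15,"tz":0,"ax":0,"ay":0,"az":0,"jaw":0},{"tx":0,"ty":0,"tz":0,"ax":0,"ay":0,"az":0,"jaw":0}]'; python3 st.py
```

```text
t: 15.28
ee_pos: [480.5, -52.9, 18.8]
orientation: [-2.179, 2.263, -0.001]
ft_force: [-0.6, -0.2, -0.2]
width: 0.4
t 15.28 world [480.5 -52.9  18.8] stage [-103.5    0.2   18.8] F(stage) [-0.6 -0.2 -0.2] w 0.4 toolx yaw -92.17 tilt [ 0.    -0.001 -1.   ]
t: 15.65
ee_pos: [484.0, -53.0, 18.7]
orientation: [-2.179, 2.263, -0.001]
ft_force: [0.0, -0.2, 0.1]
width: 0.3
t 15.65 world [484.  -53.   18.7] stage [-100.1    0.2   18.7] F(stage) [ 0.  -0.2  0.1] w 0.3 toolx yaw -92.17 tilt [ 0. -0. -1.]
```

```bash
python3 -m inch '[{"tx":0,"ty":-0.15,"tz":0.02,"ax":0,"ay":0,"az":0,"jaw":0},{"tx":0,"ty":-0.15,"tz":0.02,"ax":0,"ay":0,"az":0,"jaw":0},{"tx":0,"ty":0,"tz":0,"ax":0,"ay":0,"az":0,"jaw":0}]'; python3 st.py;python3 -m inch '[{"tx":0,"ty":-0.1,"tz":0.02,"ax":0,"ay":0,"az":0,"jaw":0},{"tx":0,"ty":-0.1,"tz":0.02,"ax":0,"ay":0,"az":0,"jaw":0},{"tx":0,"ty":0,"tz":0,"ax":0,"ay":0,"az":0,"jaw":0}]'; python3 st.py
```

```text
t: 16.02
ee_pos: [486.4, -53.1, 18.2]
orientation: [2.179, -2.263, -0.001]
ft_force: [-1.7, 0.8, 1.1]
width: 0.8
t 16.02 world [486.4 -53.1  18.2] stage [-97.6   0.2  18.2] F(stage) [-1.7  0.8  1.1] w 0.8 toolx yaw -92.17 tilt [-0.     0.001 -1.   ]
t: 16.4
ee_pos: [486.5, -52.9, 17.6]
orientation: [2.177, -2.261, -0.005]
ft_force: [-7.3, 0.1, 6.3]
width: 0.5
t 16.4 world [486.5 -52.9  17.6] stage [-97.6   0.3  17.6] F(stage) [-7.3 -0.2  6.3] w 0.5 toolx yaw -92.16 tilt [-0.     0.004 -1.   ]
```

```bash
python3 - <<'E'
from h import *
im,d=viewer.get_image('scene'); s=cv2.resize(im[210:300,250:370],(800,600),interpolation=cv2.INTER_CUBIC)
save('s6.png',s)
E
python3 st.py
```

```text
t 16.45 world [486.5 -53.   17.6] stage [-97.6   0.3  17.6] F(stage) [-7.1 -0.8  5.2] w 0.6 toolx yaw -92.17 tilt [-0.     0.004 -1.   ]
```

View pics/s6.png

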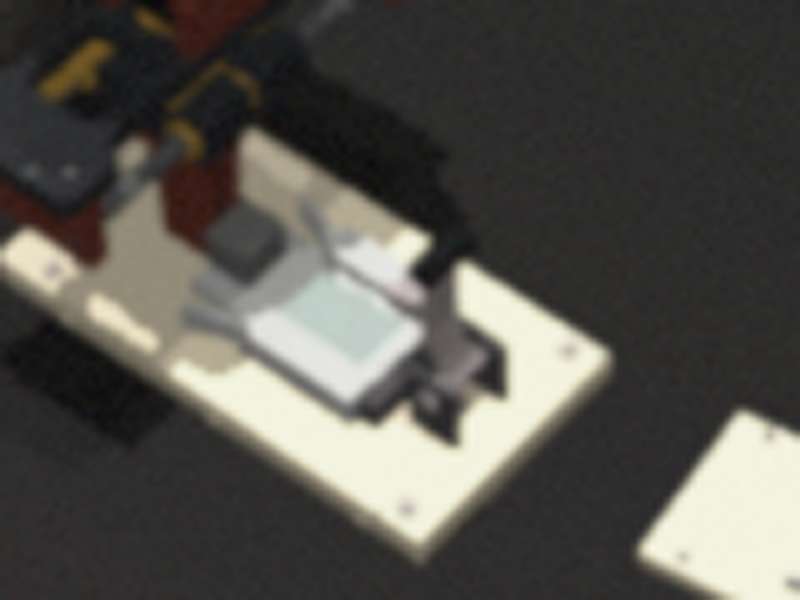

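The gap is closed: the front lies on the dark stop along (360,395)–(425,330), with a steady 7 N push. I back off and go to the bar.

```bash
python3 -m inch '[{"tx":0,"ty":0.6,"tz":0,"ax":0,"ay":0,"az":0,"jaw":0},{"tx":0,"ty":1.4,"tz":0,"ax":0,"ay":0,"az":0,"jaw":0},{"tx":0,"ty":0,"tz":-5.5,"ax":0,"ay":0,"az":0,"jaw":0},{"tx":0,"ty":0,"tz":-5.7,"ax":0,"ay":0,"az":0,"jaw":0.6},{"tx":0,"ty":-4.5,"tz":0,"ax":0,"ay":0,"az":0,"jaw":0.6},{"tx":0,"ty":-4.5,"tz":0,"ax":0,"ay":0,"az":0,"jaw":0.6},{"tx":0,"ty":-4.5,"tz":0,"ax":0,"ay":0,"az":0,"jaw":0.6},{"tx":0,"ty":0,"tz":0,"ax":0,"ay":0,"az":0,"jaw":0.6}]'; python3 st.py '[18.5,0,84.3]'
```

```text
t: 17.45
ee_pos: [606.1, -57.7, 130.0]
orientation: [-2.178, 2.261, -0.004]
ft_force: [0.4, 0.2, 0.0]
width: 47.1
t 17.45 world [606.1 -57.7 130. ] stage [ 22.1   0.2 130. ] F(stage) [0.3 0.2 0. ] w 47.1 toolx yaw -92.15 tilt [ 0.    -0.003 -1.   ]
go tool cm [0.02 0.38 4.56]
```

```bash
python3 -m inch '[{"tx":0,"ty":0.35,"tz":2,"ax":0,"ay":0,"az":0,"jaw":0.6},{"tx":0,"ty":0,"tz":2,"ax":0,"ay":0,"az":0,"jaw":0.6},{"tx":0,"ty":0,"tz":0.55,"ax":0,"ay":0,"az":0,"jaw":0.6},{"tx":0,"ty":0,"tz":0,"ax":0,"ay":0,"az":0,"jaw":0.3},{"tx":0,"ty":0,"tz":0,"ax":0,"ay":0,"az":0,"jaw":0.1},{"tx":0,"ty":0,"tz":0,"ax":0,"ay":0,"az":0,"jaw":0.1},{"tx":0,"ty":0,"tz":0,"ax":0,"ay":0,"az":0,"jaw":0.1},{"tx":0,"ty":0,"tz":0,"ax":0,"ay":0,"az":0,"jaw":0.1}]'; python3 st.py
python3 - <<'E'
import numpy as np
t=np.array([1.25,1.1,.95,.8,.65,.5,.4,.3,.24,.19,.16,.13,.1,.07]);a=t+.237
x=24-59.67*np.cos(a);z=34+59.67*np.sin(a)
print(np.c_[t[1:],-np.diff(x)/10,-np.diff(z)/10].round(3)); print(np.c_[t,x-x[0],z-z[0]].round(1))
E
```

```text
t: 18.45
ee_pos: [600.5, -57.4, 84.9]
orientation: [-2.179, 2.263, -0.001]
ft_force: [-0.6, 0.5, 4.3]
width: 23.3
t 18.45 world [600.5 -57.4  84.9] stage [16.5  0.3 84.9] F(stage) [-0.6  0.4  4.3] w 23.3 toolx yaw -92.17 tilt [ 0.    -0.001 -1.   ]
[[1.1   0.883 0.141]
 [0.95  0.852 0.272]
 [0.8   0.802 0.396]
 [0.65  0.734 0.511]
 [0.5   0.649 0.615]
 [0.4   0.378 0.461]
 [0.3   0.33  0.497]
 [0.24  0.174 0.313]
 [0.19  0.13  0.268]
 [0.16  0.072 0.164]
 [0.13  0.067 0.166]
 [0.1   0.062 0.168]
 [0.07  0.057 0.17 ]]
[[  1.2   0.    0. ]
 [  1.1  -8.8  -1.4]
 [  1.  -17.3  -4.1]
 [  0.8 -25.4  -8.1]
 [  0.6 -32.7 -13.2]
 [  0.5 -39.2 -19.4]
 [  0.4 -43.  -24. ]
 [  0.3 -46.3 -28.9]
 [  0.2 -48.  -32.1]
 [  0.2 -49.3 -34.7]
 [  0.2 -50.  -36.4]
 [  0.1 -50.7 -38.1]
 [  0.1 -51.3 -39.7]
 [  0.1 -51.9 -41.4]]
```

```bash
python3 -m inch '[{"tx":0,"ty":0.44,"tz":0.06,"ax":0,"ay":0,"az":0,"jaw":0.1},{"tx":0,"ty":0.44,"tz":0.08,"ax":0,"ay":0,"az":0,"jaw":0.1},{"tx":0,"ty":0.43,"tz":0.12,"ax":0,"ay":0,"az":0,"jaw":0.1},{"tx":0,"ty":0.42,"tz":0.15,"ax":0,"ay":0,"az":0,"jaw":0.1},{"tx":0,"ty":0.41,"tz":0.18,"ax":0,"ay":0,"az":0,"jaw":0.1},{"tx":0,"ty":0.39,"tz":0.22,"ax":0,"ay":0,"az":0,"jaw":0.1},{"tx":0,"ty":0.38,"tz":0.24,"ax":0,"ay":0,"az":0,"jaw":0.1},{"tx":0,"ty":0.36,"tz":0.27,"ax":0,"ay":0,"az":0,"jaw":0.1},{"tx":0,"ty":0,"tz":0,"ax":0,"ay":0,"az":0,"jaw":0.1}]'; python3 st.py
```

```text
t: 19.58
ee_pos: [567.1, -56.1, 71.6]
orientation: [-2.179, 2.263, -0.0]
ft_force: [-0.8, 0.5, 7.0]
width: 24.0
t 19.57 world [567.1 -56.1  71.6] stage [-16.9   0.3  71.6] F(stage) [-0.8  0.5  7. ] w 24.0 toolx yaw -92.17 tilt [ 0. -0. -1.]
```

```bash
python3 -m inch '[{"tx":0,"ty":0.32,"tz":0.31,"ax":0,"ay":0,"az":0,"jaw":0.1},{"tx":0,"ty":0.31,"tz":0.31,"ax":0,"ay":0,"az":0,"jaw":0.1},{"tx":0,"ty":0.2,"tz":0.23,"ax":0,"ay":0,"az":0,"jaw":0.1},{"tx":0,"ty":0.18,"tz":0.23,"ax":0,"ay":0,"az":0,"jaw":0.1},{"tx":0,"ty":0.17,"tz":0.25,"ax":0,"ay":0,"az":0,"jaw":0.1},{"tx":0,"ty":0.16,"tz":0.25,"ax":0,"ay":0,"az":0,"jaw":0.1},{"tx":0,"ty":0.13,"tz":0.22,"ax":0,"ay":0,"az":0,"jaw":0.1},{"tx":0,"ty":0,"tz":0,"ax":0,"ay":0,"az":0,"jaw":0.1}]'; python3 st.py
```

```text
t: 20.58
ee_pos: [552.0, -55.5, 52.7]
orientation: [2.178, -2.262, -0.002]
ft_force: [-4.8, 0.5, 2.8]
width: 23.7
t 20.57 world [552.  -55.5  52.7] stage [-32.    0.3  52.7] F(stage) [-4.8  0.3  2.8] w 23.7 toolx yaw -92.17 tilt [-0.     0.001 -1.   ]
```

```bash
python3 -m inch '[{"tx":0,"ty":0.1,"tz":0.21,"ax":0,"ay":0,"az":0,"jaw":0.1},{"tx":0,"ty":0.07,"tz":0.16,"ax":0,"ay":0,"az":0,"jaw":0.1},{"tx":0,"ty":0,"tz":0,"ax":0,"ay":0,"az":0,"jaw":0.1}]'; python3 st.py; python3 -m inch '[{"tx":0,"ty":0.04,"tz":0.12,"ax":0,"ay":0,"az":0,"jaw":0.1},{"tx":0,"ty":0.03,"tz":0.08,"ax":0,"ay":0,"az":0,"jaw":0.1},{"tx":0,"ty":0,"tz":0,"ax":0,"ay":0,"az":0,"jaw":0.1}]'; python3 st.py
```

```text
t: 20.95
ee_pos: [550.6, -55.4, 49.2]
orientation: [2.179, -2.263, -0.001]
ft_force: [-4.9, 1.2, 3.4]
width: 23.7
t 20.95 world [550.6 -55.4  49.2] stage [-33.5   0.3  49.2] F(stage) [-5.   1.   3.4] w 23.7 toolx yaw -92.17 tilt [-0.     0.001 -1.   ]
t: 21.32
ee_pos: [549.9, -55.4, 47.3]
orientation: [2.179, -2.263, -0.001]
ft_force: [-5.4, 0.3, 1.4]
width: 23.9
t 21.32 world [549.9 -55.4  47.3] stage [-34.1   0.3  47.3] F(stage) [-5.5  0.   1.4] w 23.9 toolx yaw -92.17 tilt [-0.     0.001 -1.   ]
```

```bash
python3 -m inch '[{"tx":0,"ty":0.03,"tz":0.1,"ax":0,"ay":0,"az":0,"jaw":0.1},{"tx":0,"ty":0,"tz":0,"ax":0,"ay":0,"az":0,"jaw":0.1}]'; python3 st.py; python3 -m inch '[{"tx":0,"ty":0.02,"tz":0.08,"ax":0,"ay":0,"az":0,"jaw":0.1},{"tx":0,"ty":0,"tz":0,"ax":0,"ay":0,"az":0,"jaw":0.1}]'; python3 st.py
```

```text
t: 21.58
ee_pos: [549.6, -55.4, 46.3]
orientation: [2.179, -2.263, -0.001]
ft_force: [-4.9, 0.4, 2.1]
width: 23.3
t 21.57 world [549.6 -55.4  46.3] stage [-34.5   0.3  46.3] F(stage) [-4.9  0.2  2.1] w 23.3 toolx yaw -92.17 tilt [-0.     0.001 -1.   ]
t: 21.82
ee_pos: [549.4, -55.4, 45.5]
orientation: [2.179, -2.263, -0.001]
ft_force: [-5.4, 0.4, 2.0]
width: 23.5
t 21.82 world [549.4 -55.4  45.5] stage [-34.7   0.3  45.5] F(stage) [-5.4  0.1  2. ] w 23.5 toolx yaw -92.17 tilt [-0.     0.001 -1.   ]
```

```bash
python3 -m inch '[{"tx":0,"ty":0.02,"tz":0.06,"ax":0,"ay":0,"az":0,"jaw":0.1},{"tx":0,"ty":0,"tz":0,"ax":0,"ay":0,"az":0,"jaw":0.1}]'; python3 st.py; python3 -m inch '[{"tx":0,"ty":0.01,"tz":0.05,"ax":0,"ay":0,"az":0,"jaw":0.1},{"tx":0,"ty":0,"tz":0,"ax":0,"ay":0,"az":0,"jaw":0.1}]'; python3 st.py
```

```text
t: 22.08
ee_pos: [549.2, -55.4, 44.9]
orientation: [2.179, -2.263, -0.001]
ft_force: [-4.8, 0.9, 1.7]
width: 23.4
t 22.07 world [549.2 -55.4  44.9] stage [-34.9   0.2  44.9] F(stage) [-4.8  0.7  1.7] w 23.4 toolx yaw -92.17 tilt [-0.     0.001 -1.   ]
t: 22.32
ee_pos: [549.0, -55.4, 44.4]
orientation: [2.179, -2.262, -0.001]
ft_force: [-5.8, 1.5, 2.1]
width: 23.8
t 22.32 world [549.  -55.4  44.4] stage [-35.    0.3  44.4] F(stage) [-5.8  1.3  2.1] w 23.8 toolx yaw -92.16 tilt [-0.     0.001 -1.   ]
```

```bash
for i in 1; do python3 -m inch '[{"tx":0,"ty":0.01,"tz":0.05,"ax":0,"ay":0,"az":0,"jaw":0.1},{"tx":0,"ty":0,"tz":0,"ax":0,"ay":0,"az":0,"jaw":0.1}]'; done; python3 st.py; python3 - <<'E'
from h import *
im,d=viewer.get_image('scene'); save('s7.png',cv2.resize(im[200:300,240:373],(798,600),interpolation=cv2.INTER_CUBIC))
E
```

```text
t: 22.58
ee_pos: [548.9, -55.4, 43.8]
orientation: [2.179, -2.262, -0.001]
ft_force: [-4.3, 1.0, 1.1]
width: 23.6
t 22.57 world [548.9 -55.4  43.8] stage [-35.2   0.3  43.8] F(stage) [-4.3  0.8  1.1] w 23.6 toolx yaw -92.16 tilt [-0.     0.001 -1.   ]
```

View pics/s7.png

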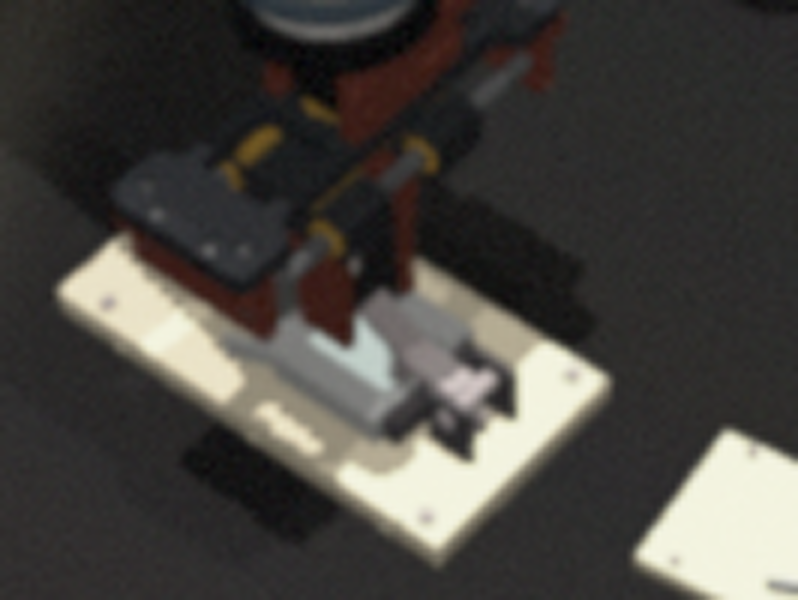

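The clip is almost down with the bar still held. I continue in half-millimetre steps.

```bash
python3 -m inch '[{"tx":0,"ty":0.03,"tz":0.05,"ax":0,"ay":0,"az":0,"jaw":0.1},{"tx":0,"ty":0,"tz":0,"ax":0,"ay":0,"az":0,"jaw":0.1}]' | grep -E 'ee|force';  python3 -m inch '[{"tx":0,"ty":0.03,"tz":0.05,"ax":0,"ay":0,"az":0,"jaw":0.1},{"tx":0,"ty":0,"tz":0,"ax":0,"ay":0,"az":0,"jaw":0.1}]'| grep -E 'ee|force'
```

```text
ee_pos: [548.8, -55.4, 43.4]
ft_force: [-4.7, -0.2, 1.6]
ee_pos: [548.7, -55.4, 43.0]
ft_force: [-5.0, 0.9, 1.3]
```

```bash
python3 -m inch '[{"tx":0,"ty":0.03,"tz":0.05,"ax":0,"ay":0,"az":0,"jaw":0.1},{"tx":0,"ty":0,"tz":0,"ax":0,"ay":0,"az":0,"jaw":0.1}]' | grep -E 'ee|force';  python3 -m inch '[{"tx":0,"ty":0.03,"tz":0.05,"ax":0,"ay":0,"az":0,"jaw":0.1},{"tx":0,"ty":0,"tz":0,"ax":0,"ay":0,"az":0,"jaw":0.1}]'| grep -E 'ee|force'
```

```text
ee_pos: [548.5, -55.4, 42.6]
ft_force: [-4.8, 0.9, 1.5]
ee_pos: [548.5, -55.4, 42.4]
ft_force: [-5.1, 0.8, 5.4]
```

Contact: Fz rose by 4 N while z stopped moving. I release and rise.

```bash
python3 -m inch '[{"tx":0,"ty":0,"tz":-0.02,"ax":0,"ay":0,"az":0,"jaw":0.1},{"tx":0,"ty":0,"tz":0,"ax":0,"ay":0,"az":0,"jaw":0.45},{"tx":0,"ty":0,"tz":0,"ax":0,"ay":0,"az":0,"jaw":0.55},{"tx":0,"ty":0,"tz":0,"ax":0,"ay":0,"az":0,"jaw":0.55},{"tx":0,"ty":0,"tz":-3,"ax":0,"ay":0,"az":0,"jaw":0.55},{"tx":0,"ty":0,"tz":-5,"ax":0,"ay":0,"az":0,"jaw":0.55},{"tx":0,"ty":5,"tz":-3,"ax":0,"ay":0,"az":0,"jaw":0.55},{"tx":5,"ty":3,"tz":0,"ax":0,"ay":0,"az":0,"jaw":0.55},{"tx":6,"ty":0,"tz":0,"ax":0,"ay":0,"az":0,"jaw":0.55},{"tx":6,"ty":0,"tz":0,"ax":0,"ay":0,"az":0,"jaw":0.55},{"tx":0,"ty":0,"tz":0,"ax":0,"ay":0,"az":0,"jaw":0.55},{"tx":0,"ty":0,"tz":0,"ax":0,"ay":0,"az":0,"jaw":0.55}]'; python3 st.py; python3 - <<'E'
from h import *
im,d=viewer.get_image('scene'); a=cv2.resize(im[210:300,250:350],(440,400),interpolation=cv2.INTER_CUBIC)
im,d=viewer.get_image('top'); b=cv2.resize(im[210:300,300:380],(356,400),interpolation=cv2.INTER_CUBIC); save('s8.png',np.hstack([a,b]))
E
```

```text
t: 25.12
ee_pos: [461.6, -222.2, 152.1]
orientation: [-2.178, 2.264, 0.001]
ft_force: [-0.6, 1.5, -0.0]
width: 48.2
t 25.12 world [ 461.6 -222.2  152.1] stage [-116.  -169.8  152.1] F(stage) [-0.6  1.5 -0. ] w 48.2 toolx yaw -92.23 tilt [-0.  0. -1.]
```

View pics/s8.png

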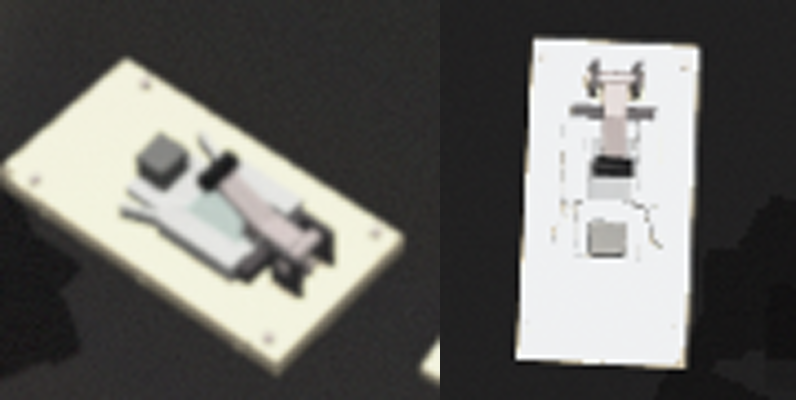

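In the final picture the clip is down on the carrier. The grip block (top crop 607,238) is about 74 mm from the stop face (row ~118), as it should be, and the robot is clear.

```bash
python3 -c "
from workcell import ctrl
print(ctrl.close_job())"
```

```text
the job is handed in; nothing more can be done
None
```

I opened the clip, seated the carrier against the stop, lowered the clip onto it by hand, and handed the job in at about 25 s. No verdict was reported.

- **Opening the clip:** I swung it up by its bar to its upper stop. A picture showed it standing open with the robot off it.
- **Seating the carrier:** My first push, holding the grip block, stuck about 10 mm short of the stop at about 7 N. The fingers had probably caught on the guide mouths. I let go and pushed the tail end with closed fingers until it met a hard stop at about 7 N, and the picture showed the gap closed.
- **Lowering the clip:** I brought it down on its arc in small steps until the foot touched (about 4 N more at the bar), then released it. I estimate about 12 N of foot on carrier at that moment.

**Last checks:** The final picture shows the clip down on the carrier. The grip block is about 74 mm from the stop face, as it should be, and the gripper is clear with its force reading near zero. I saw nothing else on the bench move, but I did not measure the bystanders' positions.

**Disagreements:**
- The two cameras differed by about 3 mm in x.
- The hard stop came about 3.6 mm sooner than my stage estimate.
- The foot touched 2 to 3 mm lower than I had calculated. I could not read the clip angle directly; the arm readings put it at roughly 0.05 to 0.1 rad.

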